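# Pack the collars and secure the case

### The arm

A 6-joint arm with a two-finger parallel gripper is mounted at the origin on the work surface. World frame = base frame: x ahead of the robot, y to its left, z up, the work surface at z = 0. Lengths are in m, angles in rad, forces in N, time in s.
With the tool pointing down it reaches from about 0.35 to 0.95 m from the base axis. Payload 17.4 kg.
Tool frame: the origin (TCP) lies between the finger pads; the fingertips stand 19 mm ahead of it and the grasp point (between the pads) is the TCP; z points along the fingers, y is the line along which they close (so a half turn about z gives the same grasp; the last joint's range is limited). The gripper opens to 93 mm and grips with 3 to 60 N. Pads are 15 mm wide; open, the fingers measure 128 mm over their backs; the gripper's body (75 mm by 188 mm) begins 65 mm behind the grasp point.
Start: joints at [-1.2, 0.116, 1.442, -0, 1.584, -0.038], TCP at [0.268, -0.619, 0.238] pointing down, gripper open.
Joint ranges: [-2.83, 2.83], [-0.83, 2.19], [0.07, 2.5], [-1.14, 4.28], [0.01, 3], [-2.97, 2.97]. Speed limits (rad/s): [1.89, 1.89, 2.22, 3.14, 3.14, 3.14].

### API

Orientations are given as a rotation vector (axis times angle).
In Python, from plant import status, eyes, order gives the robot as it stands.
- The arm moves only by the tool move_arm, never from a script. Its argument "motion" is a list of rows, each an object with "linear": the shift along the tool's x, y, z in units of 300 mm (1.0 is 300 mm), a list of three; "twist": the turn, a rotation vector about the tool's x, y, z in units of 45 degrees (1.0 is 45 degrees), a list of three. In form: [{"linear": [tx, ty, tz], "twist": [wx, wy, wz]}, ...]. A call has 1 to 12 rows; each row is the pose to reach, as a shift and turn from the pose commanded when the call began, along the tool's axes at that moment; what a row does not reach only later rows make up. A row lasts 1/10 s, in which the tool goes at most 50 mm and 8.59 degrees, less where a joint would pass 70% of its speed; a pose out of reach is approached as far as the arm can. A call with a number of a shift or a turn outside -1 to 1 is refused whole. A call with a gripper value outside its range is refused whole. "fingers" is the opening, from -1 (shut) to 1 (fully open), set as the call begins (left out, the last holds). The fingers move at their own pace and stop on an object; "newtons" is the grip in N (left out, the last holds). Time passes only in rows, so rows that repeat a pose let the fingers close. It gives the time, the measured TCP pose, the force, the opening and the grip force at its end, in the units of the state.
- status.get_state(): the state, without advancing time (a new reading comes with each control period).
- eyes.camera(name): name is "scene" or "top" or "wrist"; returns the picture (420x560x3 uint8, red, green, blue); there is no depth.
- eyes.get_calibration(name): a dict with "fov_y" (degrees; the focal length in pixels is half the picture's height over the tangent of half this angle, whatever the lens; pixels are square), "cx", "cy" (the principal point, pixels), "xyz" and "orientation" of the camera in the world. Camera axes: x right, y up, looking along -z (the intrinsics and any distortion apply to the point x, -y, -z); pixel columns grow to the right and rows downward; lengths in m; the calibration is good to about 2 mm. A picture is of the moment at which its call begins: read the wrist's pose just before it. get_calibration takes no time and is no camera call; for the wrist camera it gives the pose at the moment of the call.
- order.close_job(): hands the job in; it is judged then, once.
Trained networks look in the newest picture that a camera, given by its name, has taken for a name from the list of things; names that differ only in an ending like _2 or _b are one class to them, and where a whole thing is asked for, a point or a joint stands for the part that bears it (a point fixed in the world has none). Each returns a list of dicts, best first, with "confidence" (0 to 1); they miss things now and then, are a little off and sometimes report something else, mostly with a low value. They report only what shows in the picture. A call takes as long as a camera call.
- eyes.look_for(camera, thing): "xyz" ([x, y, z] in m, in world coordinates, good to about 4 mm: the middle of the surface that is visible of it).
- eyes.trace(camera, thing): "pixels" (420x560 bool, what is visible of it).
The state is a dict: "time": time; "joint_pos": joint angles; "qd": joint speeds; "joint_torque": joint torques, N m; "eef_pos": TCP position; "eef_rot": TCP orientation; "wrist_force": force on the tool from outside, world axes, zero at the start; "torque": the same for the moment, N m; "finger_gap": finger opening in m; "grip_force": force on a finger pad.
Only numpy, scipy, OpenCV 4.12 (cv2) and the standard library are available. Lean on these libraries where they do the work, as an engineer would, in place of code of your own. Each camera call takes 0.05 s, during which the arm holds its last target. There are 200 camera calls.

### The job

Pack away the dark metal collars lying on the shelf: thread every one of them onto the stepped post in the open wooden case, widest first, each fully home and flat on its own step. Then shut the lid and turn both brass turnbuttons square across its edge to secure it. Leave the other things on the shelf where they are.

Things in the scene. Friction and masses are not known exactly. Their poses are not given: they have to be found in the camera images.
- collar_a_mid (a point): centre of the largest dark anodised aluminium collar: a flat ring 68 mm outside, 50 mm hole, 10 mm thick, 9 mm wall; z along its axis (either face up is the same). May be absent. Home on the post: its centre 5 mm above post_foot
- collar_b_mid (a point): centre of the second largest dark anodised aluminium collar: a flat ring 58 mm outside, 40 mm hole, 10 mm thick, 9 mm wall; z along its axis (either face up is the same). May be absent. Home on the post: its centre 17 mm above post_foot
- collar_c_mid (a point): centre of the third dark anodised aluminium collar: a flat ring 48 mm outside, 30 mm hole, 10 mm thick, 9 mm wall; z along its axis (either face up is the same). May be absent. Home on the post: its centre 29 mm above post_foot
- collar_d_mid (a point): centre of the smallest dark anodised aluminium collar: a flat ring 38 mm outside, 20 mm hole, 10 mm thick, 9 mm wall; z along its axis (either face up is the same). May be absent. Home on the post: its centre 41 mm above post_foot
- post_foot (a point): foot of the wooden stepped post, mid-case on its inner floor, z up; axes as case. Four round steps, bottom to top 46, 36, 26, 16 mm in diameter, each 12 mm high (top one 14; post top 50 mm above the foot). Each collar fits the step 4 mm slimmer than its hole and rests on the one below (the largest on the floor); an absent collar's step stays empty
- case: open wooden tray, fixed to the shelf, 168 x 168 mm outside, walls 8 mm thick, rim 62 mm and inner floor 8 mm above the shelf, post in the middle; origin under its middle; x points from its front to the hinge side, y along the front. A ledge with two turnbuttons runs along the front
- lid_hinge (a point): middle of the lid's hinge line, on the top of the rear wall, 84 mm along the case's +x from the post axis and 62 mm above the shelf; axes as the case's, the hinge runs along y
- lid (a joint): angle of the flat wooden lid (168 x 168 x 8 mm) about its hinge: 0 shut (its top then 70 mm above the shelf), 1.57 upright, up to 1.9 leaning back. A stiff hinge: it stays where it is left
- lid_edge (a point): middle of the lid's free front edge, 168 mm from the hinge line, mid-thickness
- button_a (a joint): angle of the brass turnbutton on the +y half of the front ledge, about a vertical pivot: 0 parallel to the lid's front edge (clear of the lid), 1.57 square across the edge with one end over the lid, stop at 1.6; it turns so that its outer end (+y end) swings towards the lid. Stays where it is left
- button_a_pivot (a point): centre of that turnbutton's bar, on its pivot; bar 64 mm long, 14 mm wide, 14 mm high, its top 86 mm above the shelf. It sits on a wooden ledge 38 mm deep and 70 mm high along the front of the case (pivot 104 mm along the case's -x from the post axis, 42 mm to the side); the lid, when shut, is flush with the ledge
- button_a_end (a point): outer end of that bar (32 mm from the pivot), the end that comes to lie over the lid
- button_b (a joint): angle of the brass turnbutton on the -y half of the front ledge, about a vertical pivot: 0 parallel to the lid's front edge (clear of the lid), 1.57 square across the edge with one end over the lid, stop at 1.6; it turns so that its outer end (-y end) swings towards the lid. Stays where it is left
- button_b_pivot (a point): centre of that turnbutton's bar, on its pivot; bar 64 mm long, 14 mm wide, 14 mm high, its top 86 mm above the shelf. It sits on a wooden ledge 38 mm deep and 70 mm high along the front of the case (pivot 104 mm along the case's -x from the post axis, 42 mm to the side); the lid, when shut, is flush with the ledge
- button_b_end (a point): outer end of that bar (32 mm from the pivot), the end that comes to lie over the lid
- umbrella_cap: tall black plastic umbrella tip cap, 26 mm wide, 90 mm high, standing; origin under its middle; a bystander
- door_stop: silicone door stop, a low dome 48 mm wide, 30 mm high; origin under its middle; a bystander
- owl: ceramic owl figurine, 62 mm wide, 108 mm high; origin under its middle; a bystander
- pen: aluminium pen lying along its x, 126 mm long, 10 mm thick; origin under its middle; a bystander
- screw_box: round wooden box with its screw-top lid shut tight, 72 mm wide, 75 mm high; origin under its middle; a bystander
- dish: blue ceramic dish, 90 mm wide, 30 mm high; origin under its middle; a bystander

How it is judged:
On the way, in this order (a step that is already met when the one before it is completed fails the run):
1. every collar present is home on its step of the post, lid still open (horizontal distance between each of collar_a_mid, collar_b_mid, collar_c_mid, collar_d_mid and post_foot below 0.005 m and z of collar_a_mid in the frame of post_foot between 0.002 and 0.008 m and angle between the z axis of each of collar_a_mid, collar_b_mid, collar_c_mid, collar_d_mid and the z axis of post_foot, either way round below 0.12 rad and z of collar_b_mid in the frame of post_foot between 0.014 and 0.02 m and z of collar_c_mid in the frame of post_foot between 0.026 and 0.032 m and z of collar_d_mid in the frame of post_foot between 0.038 and 0.044 m and value of joint lid above 0.3 rad), for 0.2 s.
2. the lid is shut with both turnbuttons still clear of it (value of joint lid below 0.05 rad and value of joint each of button_a, button_b below 0.8 rad), for 0.2 s.
3. both turnbuttons are turned across the shut lid's edge (value of joint lid below 0.05 rad and value of joint each of button_a, button_b above 1.3 rad), for 0.2 s.
At the end, for the whole second after the job is handed in: Every collar present is on the post within 5 mm of its axis, within 3 mm of its home height and within 0.12 rad of flat; lid angle under 0.05 rad; both turnbuttons beyond 1.3 rad (all of step 3 and horizontal distance between each of collar_a_mid, collar_b_mid, collar_c_mid, collar_d_mid and post_foot below 0.005 m and z of collar_a_mid in the frame of post_foot between 0.002 and 0.008 m and angle between the z axis of each of collar_a_mid, collar_b_mid, collar_c_mid, collar_d_mid and the z axis of post_foot, either way round below 0.12 rad and z of collar_b_mid in the frame of post_foot between 0.014 and 0.02 m and z of collar_c_mid in the frame of post_foot between 0.026 and 0.032 m and z of collar_d_mid in the frame of post_foot between 0.038 and 0.044 m); the robot touches nothing.
It fails at once if a bystander (umbrella cap, door stop, owl, pen, screw-top box, dish) is pushed more than 4 cm (distance of any of umbrella_cap, door_stop, owl, pen, screw_box, dish from where it was at the start of the episode above 0.04 m).
It fails at once if a standing bystander is knocked over (angle between any of umbrella_cap, door_stop, owl, screw_box, dish's own z axis and vertical above 0.7 rad).
Of collar_a, collar_b, collar_c, collar_d only 3 to 4 are there at a start; the rules pass over those that are not, and their reading is None.
At some moment in a run one of collar_a, collar_b, collar_c, collar_d may be knocked a few centimetres aside while the robot is not near it.
Once in a run the grip may slacken for a moment while it holds something.
It also fails if it takes over 192 s, if anything falls off the work surface, if the arm or the gripper's body presses on something with over 40 N, if the wrist force passes 120 N, or if a joint passes its speed limit or range.

## Working session

There is one attempt and no reset: what is moved stays moved. The work goes in short steps, Python scripts to look and compute and a tool call to move; the robot and the scene stay as the last step left them, time stands still between calls to the robot, and variables do not carry over. Pictures are saved under pics/ and viewed, at most 14 in all, crops included, and the job is handed in when it is done.

Besides the shell and the picture viewer there is one more tool, called after "Request:" by a JSON object that holds its "fn" and its "kwargs". move_arm: Moves the arm, as the interface text tells. Shifts and turns lie within -1 to 1; 1 stands for 300 mm of shift or 45 degrees of turn. Its arguments: {"type":"object","properties":{"motion":{"type":"array","items":{"type":"object","properties":{"linear":{"type":"array","items":{"type":"number"}},"twist":{"type":"array","items":{"type":"number"}}}}},"fingers":{"type":"number"},"newtons":{"type":"number"}},"required":["motion"]}

```bash
mkdir -p pics; ls; cat > h.py <<'E'
import numpy as np, cv2
from scipy.spatial.transform import Rotation as R
from plant import status, eyes, order
def snap(n,f):
    im=eyes.camera(n); cv2.imwrite(f'pics/{f}.png',im[:,:,::-1]); return im
def cal(n):
    c=eyes.get_calibration(n); f=210/np.tan(np.radians(c['fov_y'])/2)
    o=np.array(c['orientation']); 
    return c,f,R.from_rotvec(o) if o.size==3 else R.from_matrix(o.reshape(3,3)),np.array(c['xyz'])
def ray(n,u,v):
    c,f,r,p=cal(n); d=r.apply([(u-c['cx'])/f,-(v-c['cy'])/f,-1]); return p,d
def atz(n,u,v,z):
    p,d=ray(n,u,v); return p+d*(z-p[2])/d[2]
def proj(n,P):
    c,f,r,p=cal(n); q=r.inv().apply(np.array(P)-p); return np.array([c['cx']+f*q[0]/-q[2],c['cy']-f*q[1]/-q[2]])
def delta(xyz,yaw=None):
    s=status.get_state(); r=R.from_rotvec(s['eef_rot']); return r.inv().apply(np.array(xyz)-s['eef_pos'])/0.3
E
python3 - <<'E'
from h import *
np.set_printoptions(precision=4,suppress=True)
s=status.get_state(); print(s)
for n in('scene','top','wrist'):
    snap(n,n+'0'); print(n,eyes.get_calibration(n))
ims=[cv2.imread(f'pics/{n}0.png') for n in('scene','top')]
for n in('top','scene'):
  for t in('collar_a_mid','case','lid_edge','button_a_pivot','button_a_end','post_foot','lid_hinge','button_b_end','umbrella_cap','door_stop','owl','pen','screw_box','dish'):
    try: print(n,t,[(np.round(d['xyz'],3).tolist(),round(d['confidence'],2)) for d in eyes.look_for(n,t)])
    except Exception as e: print(n,t,e)
E
```

```text
pics
{'time': 0.0, 'joint_pos': array([-1.1998,  0.1165,  1.4423,  0.    ,  1.584 , -0.0378]), 'qd': array([-0.0009, -0.    ,  0.0012,  0.001 , -0.0002, -0.0005]), 'joint_torque': array([ -0.0036, -72.1262, -62.2614,   0.0778,   0.0239,  -0.0001]), 'eef_pos': array([ 0.2682, -0.6192,  0.2369]), 'eef_rot': array([-3.0751, -0.6374,  0.0003]), 'wrist_force': array([ 0.4173,  0.6099, -0.155 ]), 'torque': array([-0.0044,  0.0028,  0.0131]), 'grip_force': 0.0, 'finger_gap': 0.09311472733306454}
scene {'fov_y': 46.044846811563126, 'cx': 276.15206856507854, 'cy': 211.53979588328775, 'xyz': array([1.1082, 0.7849, 0.7421]), 'orientation': array([0.3701, 1.2676, 2.331 ])}
top {'fov_y': 54.31362452384381, 'cx': 281.1962919178798, 'cy': 209.32848695538829, 'xyz': array([ 0.4622, -0.081 ,  0.9218]), 'orientation': array([ 0.1472, -0.1239, -1.5498])}
wrist {'fov_y': 63.3211832306393, 'cx': 278.43454605671, 'cy': 219.22914932647376, 'xyz': array([ 0.3362, -0.5893,  0.3831]), 'orientation': array([-0.2367,  0.1579, -1.154 ])}
top collar_a_mid []
top case [([0.507, 0.233, 0.069], 0.91)]
top lid_edge [
[... 747 characters left out ...]
 ([0.504, 0.275, 0.162], 0.3)]
scene collar_a_mid []
scene case [([0.522, 0.229, 0.061], 0.63)]
scene lid_edge [([0.516, 0.283, 0.156], 0.62)]
scene button_a_pivot [([0.467, 0.073, 0.085], 0.65)]
scene button_a_end [([0.467, 0.07, 0.084], 0.7)]
scene post_foot [([0.524, 0.231, 0.058], 0.71)]
scene lid_hinge [([0.517, 0.225, 0.058], 0.59), ([0.554, 0.073, 0.085], 0.48)]
scene button_b_end [([0.55, 0.071, 0.084], 0.52)]
scene umbrella_cap [([0.494, -0.219, 0.041], 0.43)]
scene door_stop [([0.748, -0.068, 0.027], 0.72)]
scene owl [([0.734, -0.18, 0.059], 0.77)]
scene pen [([0.516, 0.287, 0.158], 0.19)]
scene screw_box []
scene dish [([0.698, -0.354, 0.02], 0.78), ([0.494, -0.219, 0.041], 0.53)]
```

View pics/top0.png

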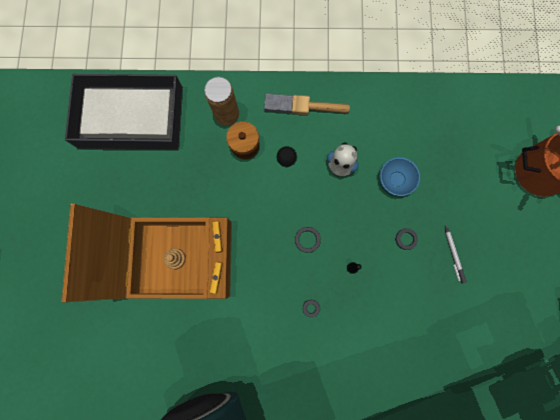

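View pics/scene0.png

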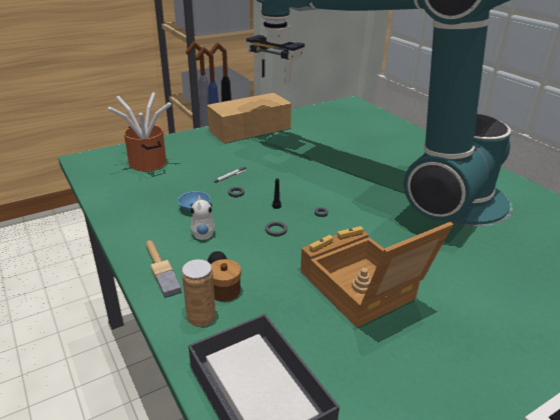

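```bash
python3 - <<'E'
from h import *
for n in('top','scene'):
  eyes.camera(n)
  for t in('collar_b_mid','collar_c_mid','collar_d_mid'):
    print(n,t,[(np.round(d['xyz'],3).tolist(),round(d['confidence'],2)) for d in eyes.look_for(n,t)])
E
```

```text
top collar_b_mid [([0.551, -0.128, 0.01], 0.52), ([0.546, 0.067, 0.089], 0.36)]
top collar_c_mid [([0.558, -0.341, 0.011], 0.51)]
top collar_d_mid [([0.552, -0.126, 0.006], 0.71), ([0.401, -0.13, 0.011], 0.49)]
scene collar_b_mid [([0.556, -0.126, 0.013], 0.56), ([0.55, 0.071, 0.088], 0.4), ([0.524, 0.229, 0.064], 0.28)]
scene collar_c_mid [([0.558, -0.338, 0.006], 0.65)]
scene collar_d_mid [([0.409, -0.131, 0.007], 0.62)]
```

The top view shows three collars: b at (307,239), c at (406,239) and d at (311,308). Their sizes come to about 58, 48 and 38 mm, so collar a is absent. The case is at (180,258) with its lid leaning back towards +y and its buttons at (216,237) and (215,278). The scene view agrees.

Request:
{"fn": "move_arm", "kwargs": {"motion": [{"linear": [0.74,-0.567,0],"twist": [0,0,-1]},{"linear": [0.74,-0.567,0],"twist": [0,0,-1]},{"linear": [0.74,-0.567,0],"twist": [0,0,-1]},{"linear": [0.74,-0.567,0],"twist": [0,0,-1]},{"linear": [0.74,-0.567,0],"twist": [0,0,-1]},{"linear": [0.74,-0.567,0],"twist": [0,0,-1]},{"linear": [0.74,-0.567,0],"twist": [0,0,-1]}], "fingers": 1, "newtons": 40}}

```text
time: 2.65
eef_pos: [0.4059, -0.3724, 0.2382]
eef_rot: [2.593, 1.772, 0.001]
wrist_force: [-0.6, -0.1, -0.3]
finger_gap: 0.0933
grip_force: 0.0
```

```bash
cat >> h.py <<'E'
def go(xyz,yaw):
    """yaw: wanted world angle (deg) of tool y, tool down. prints move numbers (300mm / 45deg units)"""
    s=status.get_state(); r=R.from_rotvec(s['eef_rot']); y=np.radians(yaw)
    Y=np.array([np.cos(y),np.sin(y),0]);Z=np.array([0,0,-1.]);X=np.cross(Y,Z)
    t=R.from_matrix(np.stack([X,Y,Z],1)); d=r.inv().apply(np.array(xyz)-s['eef_pos']); w=(r.inv()*t).as_rotvec(degrees=True)
    print('go',np.round(xyz,4),'lin',np.round(d/0.3,4),'tw',np.round(w/45,3),'rows>=%.1f'%max(np.linalg.norm(d)/.05,np.linalg.norm(w)/8.59),'t',s['time'],'now',np.round(s['eef_pos'],4))
E
python3 - <<'E'
from h import *
go([0.52,-0.16,0.24],0)
E
```

```text
go [ 0.52 -0.16  0.24] lin [ 0.7977  0.0971 -0.0058] tw [ 0.001  0.    -0.474] rows>=4.8 t 2.65 now [ 0.4059 -0.3724  0.2382]
```

Request:
{"fn": "move_arm", "kwargs": {"motion": [{"linear": [0.8,0.1,-0.04],"twist": [0,0,-0.474]},{"linear": [0.8,0.1,-0.04],"twist": [0,0,-0.474]},{"linear": [0.8,0.1,-0.04],"twist": [0,0,-0.474]},{"linear": [0.8,0.1,-0.04],"twist": [0,0,-0.474]},{"linear": [0.8,0.1,-0.04],"twist": [0,0,-0.474]},{"linear": [0.8,0.1,-0.04],"twist": [0,0,-0.474]},{"linear": [0.8,0.1,-0.04],"twist": [0,0,-0.474]},{"linear": [0.8,0.1,-0.04],"twist": [0,0,-0.474]}]}}

```text
time: 3.45
eef_pos: [0.5202, -0.164, 0.2495]
eef_rot: [-2.228, -2.215, 0.001]
wrist_force: [0.9, -0.9, 1.8]
finger_gap: 0.093
grip_force: 0.0
```

```bash
cat >> h.py <<'E'
def cents(n,t,z=0.01):
    out=[]
    for d in eyes.trace(n,t):
        m=d['pixels'].astype(np.uint8); cs,_=cv2.findContours(m,cv2.RETR_EXTERNAL,cv2.CHAIN_APPROX_NONE)
        if not cs: continue
        c=max(cs,key=cv2.contourArea)
        if len(c)<8: continue
        e=cv2.fitEllipse(c); P=[atz(n,*p[0],z) for p in c]; (x,y),rr=cv2.minEnclosingCircle(np.array(P,np.float32)[:,:2])
        Q=np.array(P)[:,:2]; A=np.c_[2*Q,np.ones(len(Q))]; s=np.linalg.lstsq(A,(Q**2).sum(1),rcond=None)[0]
        out.append((round(d['confidence'],2),'px',np.round(e[0],1).tolist(),'xy',np.round(s[:2],4).tolist(),'diam',round(2*np.sqrt(s[2]+s[0]**2+s[1]**2),4)))
    return out
E
python3 - <<'E'
from h import *
print(status.get_state()['eef_pos'],status.get_state()['eef_rot'],eyes.get_calibration('wrist'))
for n in('wrist','top'):
  snap(n,n+'1')
  for t in('collar_b_mid','collar_c_mid','collar_d_mid'):
    for c in cents(n,t): print(n,t,*c)
E
```

```text
[ 0.5202323  -0.16395708  0.24954735] [-2.22751943e+00 -2.21530225e+00  5.37835017e-04] {'fov_y': 63.3211832306393, 'cx': 278.43454605671, 'cy': 219.22914932647376, 'xyz': array([ 0.52093988, -0.08949995,  0.39554385]), 'orientation': array([-0.26817627,  0.00135508, -0.00501096])}Traceback (most recent call last):
  File "<stdin>", line 6, in <module>
  File "h.py", line 31, in cents
    e=cv2.fitEllipse(c); P=[atz(n,*p[0],z) for p in c]; (x,y),rr=cv2.minEnclosingCircle(np.array(P,np.float32)[:,:2])
                                                                 ~~~~~~~~~~~~~~~~~~~~~~^^^^^^^^^^^^^^^^^^^^^^^^^^^^^^
cv2.error: OpenCV(4.12.0) /io/opencv/modules/imgproc/src/shapedescr.cpp:201: error: (-215:Assertion failed) count >= 0 && (depth == CV_32F || depth == CV_32S) in function 'minEnclosingCircle'
```

View pics/wrist1.png

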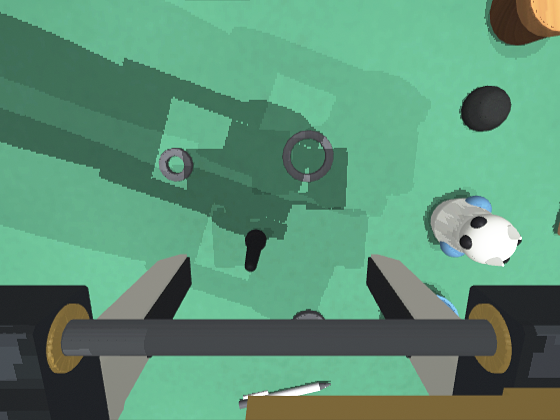

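The wrist view shows collar b at (308,156), d at (176,164) and the umbrella cap at (255,245). The fingers are at the bottom.

```bash
sed -i 's/; (x,y),rr=cv2.minEnc.*$//' h.py
python3 - <<'E'
from h import *
for n in('wrist','top'):
  eyes.camera(n)
  for t in('collar_b_mid','collar_c_mid','collar_d_mid'):
    for c in cents(n,t): print(n,t,*c)
# collar b height from two views by px centre
go([0.5,0.06,0.30],0)
E
```

```text
wrist collar_b_mid 0.83 px [307.6, 155.9] xy [0.5532, -0.1227] diam 0.0565
wrist collar_c_mid 0.64 px [308.3, 315.0] xy [0.5574, -0.3234] diam 0.0235
wrist collar_d_mid 0.89 px [175.9, 164.3] xy [0.4053, -0.1307] diam 0.0381
top collar_b_mid 0.34 px [95.7, 255.7] xy [0.5133, 0.3485] diam 0.1917
top collar_c_mid 0.52 px [142.4, 256.8] xy [0.5137, 0.2338] diam 0.3189
top collar_d_mid 0.68 px [311.0, 308.3] xy [0.4048, -0.1345] diam 0.0359
go [0.5  0.06 0.3 ] lin [ 0.7433 -0.0717 -0.1678] tw [ 0.     0.    -0.006] rows>=4.6 t 3.95 now [ 0.5205 -0.1631  0.2496]
```

Request:
{"fn": "move_arm", "kwargs": {"motion": [{"linear": [0.87,-0.072,-0.17],"twist": [0,0,0]},{"linear": [0.87,-0.072,-0.17],"twist": [0,0,0]},{"linear": [0.87,-0.072,-0.17],"twist": [0,0,0]},{"linear": [0.87,-0.072,-0.17],"twist": [0,0,0]},{"linear": [0.87,-0.072,-0.17],"twist": [0,0,0]},{"linear": [0.87,-0.072,-0.17],"twist": [0,0,0]},{"linear": [0.87,-0.072,-0.17],"twist": [0,0,0]},{"linear": [0.87,-0.072,-0.17],"twist": [0,0,0]}]}}

```text
time: 4.75
eef_pos: [0.5001, 0.0981, 0.3005]
eef_rot: [2.225, 2.218, -0.0]
wrist_force: [-0.4, 0.5, 0.3]
finger_gap: 0.0928
grip_force: 0.0
```

```bash
python3 - <<'E'
from h import *
s=status.get_state();print(s['eef_pos'],s['qd'].max(),{k:v for k,v in eyes.get_calibration('wrist').items() if k in('xyz','orientation')})
im=snap('wrist','wrist2')
for t in('button_a_pivot','button_a_end','case','lid_edge'):
  for d in eyes.look_for('wrist',t): print(t,np.round(d['xyz'],4),d['confidence'])
E
```

```text
[0.5000705  0.09806061 0.30046912] 0.005642372972735943 {'xyz': array([0.50062036, 0.17248497, 0.44648031]), 'orientation': array([-0.26824152,  0.00092873, -0.00307168])}
button_a_pivot [0.4646 0.0659 0.0872] 0.82
button_a_end [0.4654 0.0676 0.0885] 0.9
button_a_end [0.5499 0.0683 0.0869] 0.75
case [0.5047 0.1884 0.0501] 0.91
lid_edge [0.5017 0.2626 0.1084] 0.69
lid_edge [0.5088 0.1842 0.0498] 0.28
```

View pics/wrist2.png

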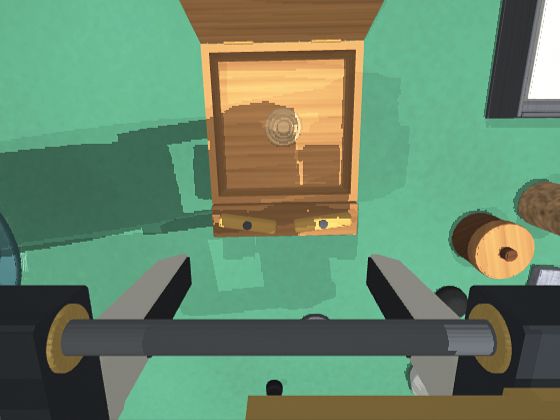

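The wrist view over the case shows the post at about (283,127) and the button pivots at (247,225) and (323,224). The case is slightly yawed. I'll zoom in on it.

```bash
python3 - <<'E'
from h import *
im=cv2.imread('pics/wrist2.png')
cv2.imwrite('pics/crop2.png',cv2.resize(im[30:245,190:385],None,fx=4,fy=2.75*1.0,interpolation=cv2.INTER_CUBIC)[:590,:780])
for n,u,v,z in[('buta',247,225,.086),('butb',323,224,.086),('posttop',283.5,126,.058)]: print(n,atz('wrist',u,v,z))
E
```

```text
buta [0.46544773 0.06625196 0.086     ]
butb [0.54922229 0.06696246 0.086     ]
posttop [0.50623961 0.17131619 0.058     ]
```

View pics/crop2.png

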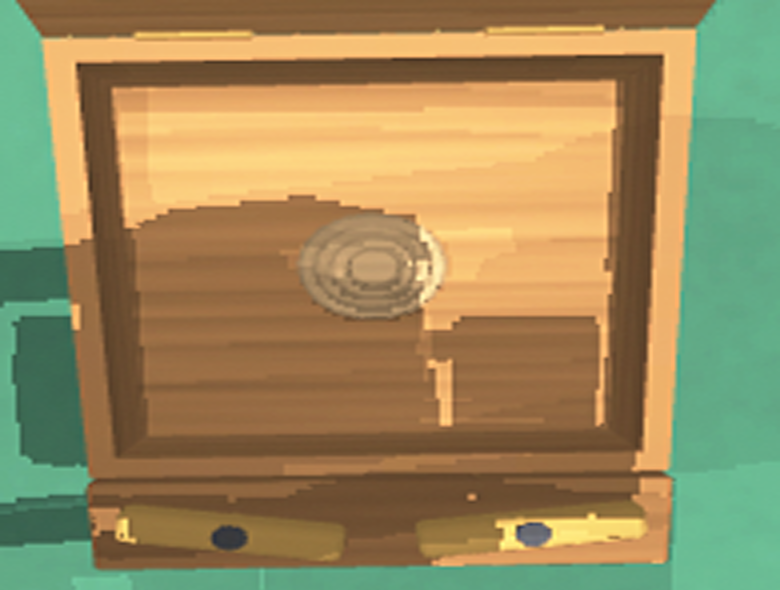

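Request:
{"fn": "move_arm", "kwargs": {"motion": [{"linear": [-0.737,0.177,0.5]},{"linear": [-0.737,0.177,0.5]},{"linear": [-0.737,0.177,0.5]},{"linear": [-0.737,0.177,0.5]},{"linear": [-0.737,0.177,0.5]},{"linear": [-0.737,0.177,0.5]},{"linear": [-0.737,0.177,0.62]},{"linear": [-0.737,0.177,0.74]},{"linear": [-0.737,0.177,0.84]},{"linear": [-0.737,0.177,0.9]},{"linear": [-0.737,0.177,0.922]},{"linear": [-0.737,0.177,0.922]}]}}

```text
$.motion[0]: bad value
```

```bash
python3 - <<'E'
from h import *
s=status.get_state();print(s['eef_pos'],s['wrist_force'])
snap('wrist','wrist3')
for c in cents('wrist','collar_b_mid'): print(c)
for c in cents('wrist','collar_d_mid'): print(c)
E
```

```text
[0.500202   0.09724317 0.30043218] [-0.11188401  0.19633124 -0.74795332]
(0.5, 'px', [317.0, 316.3], 'xy', [0.5538, -0.096], 'diam', np.float64(0.0204))
(0.48, 'px', [453.4, 298.7], 'xy', [0.7465, -0.0683], 'diam', np.float64(0.0424))
```

View pics/wrist3.png

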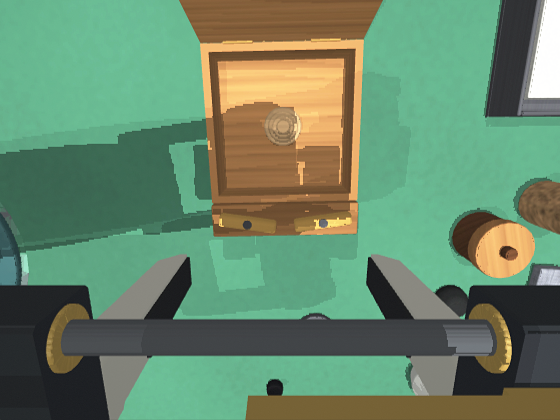

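The move was refused because twist is required, and the view is unchanged. I'll repeat it with twists.

Request:
{"fn": "move_arm", "kwargs": {"motion": [{"linear": [-0.737,0.177,0.5],"twist": [0,0,0]},{"linear": [-0.737,0.177,0.5],"twist": [0,0,0]},{"linear": [-0.737,0.177,0.5],"twist": [0,0,0]},{"linear": [-0.737,0.177,0.5],"twist": [0,0,0]},{"linear": [-0.737,0.177,0.5],"twist": [0,0,0]},{"linear": [-0.737,0.177,0.5],"twist": [0,0,0]},{"linear": [-0.737,0.177,0.62],"twist": [0,0,0]},{"linear": [-0.737,0.177,0.74],"twist": [0,0,0]},{"linear": [-0.737,0.177,0.84],"twist": [0,0,0]},{"linear": [-0.737,0.177,0.9],"twist": [0,0,0]},{"linear": [-0.737,0.177,0.922],"twist": [0,0,0]},{"linear": [-0.737,0.177,0.922],"twist": [0,0,0]}]}}

```text
time: 6.35
eef_pos: [0.5522, -0.1229, 0.0239]
eef_rot: [-2.226, -2.216, 0.0]
wrist_force: [0.7, -0.2, 0.3]
finger_gap: 0.0931
grip_force: 0.0
```

```bash
python3 - <<'E'
from h import *
s=status.get_state();print(s['eef_pos'],s['wrist_force'])
snap('wrist','wrist4')
for c in cents('wrist','collar_b_mid'): print(c)
for c in cents('wrist','collar_d_mid'): print(c)
E
```

```text
[ 0.55217774 -0.1229404   0.02388147] [ 0.72505853 -0.22551359  0.30169383]
(0.83, 'px', [16.0, 270.7], 'xy', [0.4192, -0.1201], 'diam', np.float64(0.0175))
```

View pics/wrist4.png

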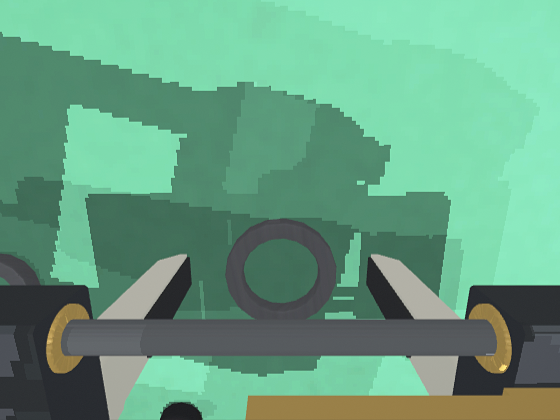

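The ring lies between the fingers: outer columns 226–336, centre about (281,271), with the fingertips at rows 257–290. I'll check its y position and then close.

```bash
python3 - <<'E'
from h import *
im=cv2.imread('pics/wrist4.png').astype(int); g=im[:,:,1]-im[:,:,2]
m=((abs(g)<25)&(im.sum(2)<330)).astype(np.uint8); m[318:]=0; m[:,:215]=0; m[:,345:]=0
cs,_=cv2.findContours(m,0,1); c=max(cs,key=len).reshape(-1,2); c=c[c[:,1]<314]
Q=np.array([atz('wrist',u,v,.010)[:2] for u,v in c]);s=np.linalg.lstsq(np.c_[2*Q,np.ones(len(Q))],(Q**2).sum(1),rcond=None)[0]
print(len(c),s[:2],2*np.sqrt(s[2]+(s[:2]**2).sum()),Q.min(0),Q.max(0))
print(status.get_state()['eef_pos'], proj('wrist',status.get_state()['eef_pos']+np.array([0,0,-.019])))
E
```

```text
241 [ 0.5543047  -0.12191302] 0.05715255836244493 [ 0.52568275 -0.14503595] [ 0.58268886 -0.09304886]
[ 0.55295693 -0.12324181  0.02550574] [277.9080284  272.65360235]
```

Request:
{"fn": "move_arm", "kwargs": {"motion": [{"linear": [0,0,0],"twist": [0,0,0]},{"linear": [0,0,0],"twist": [0,0,0]},{"linear": [0,0,0],"twist": [0,0,0]},{"linear": [0,0,0],"twist": [0,0,0]},{"linear": [0,0,0],"twist": [0,0,0]},{"linear": [0,0,0],"twist": [0,0,0]}], "fingers": -1, "newtons": 40}}

```text
time: 7.1
eef_pos: [0.5523, -0.1232, 0.0241]
eef_rot: [2.226, 2.217, 0.0]
wrist_force: [0.1, 0.1, 1.3]
finger_gap: 0.0562
grip_force: 40.0
```

Request:
{"fn": "move_arm", "kwargs": {"motion": [{"linear": [0,0,-0.15],"twist": [0,0,0]},{"linear": [0.0,0,-0.3],"twist": [0,0,0]},{"linear": [0.1,-0.02,-0.45],"twist": [0,0,0]},{"linear": [0.25,-0.04,-0.487],"twist": [0,0,0]},{"linear": [0.4,-0.07,-0.487],"twist": [0,0,0]},{"linear": [0.55,-0.1,-0.487],"twist": [0,0,0]},{"linear": [0.7,-0.12,-0.487],"twist": [0,0,0]},{"linear": [0.85,-0.14,-0.487],"twist": [0,0,0]},{"linear": [0.975,-0.155,-0.487],"twist": [0,0,0]},{"linear": [0.975,-0.155,-0.487],"twist": [0,0,0]},{"linear": [0.975,-0.155,-0.487],"twist": [0,0,0]}]}}

```text
time: 8.2
eef_pos: [0.5068, 0.17, 0.17]
eef_rot: [2.224, 2.219, -0.001]
wrist_force: [-0.0, -0.9, -1.0]
finger_gap: 0.0559
grip_force: 40.0
```

```bash
python3 - <<'E'
from h import *
s=status.get_state();print(s['eef_pos'],s['eef_rot'],s['grip_force'],s['finger_gap'],{k:v for k,v in eyes.get_calibration('wrist').items() if k in('xyz','orientation')})
im=snap('wrist','wrist5')
cv2.imwrite('pics/crop5.png',cv2.resize(im[130:330,180:380,::-1],None,fx=3,fy=3,interpolation=cv2.INTER_CUBIC))
print(proj('wrist',s['eef_pos']+np.array([0,0,-.014])))
E
```

```text
[0.50677004 0.17004041 0.16998245] [ 2.22419816e+00  2.21867762e+00 -6.28371723e-04] 39.99967413023114 0.05594384113468223 {'xyz': array([0.50727034, 0.24448687, 0.31595707]), 'orientation': array([-0.26829414,  0.00101665, -0.00208056])}
[277.6119928  275.32405878]
```

View pics/crop5.png

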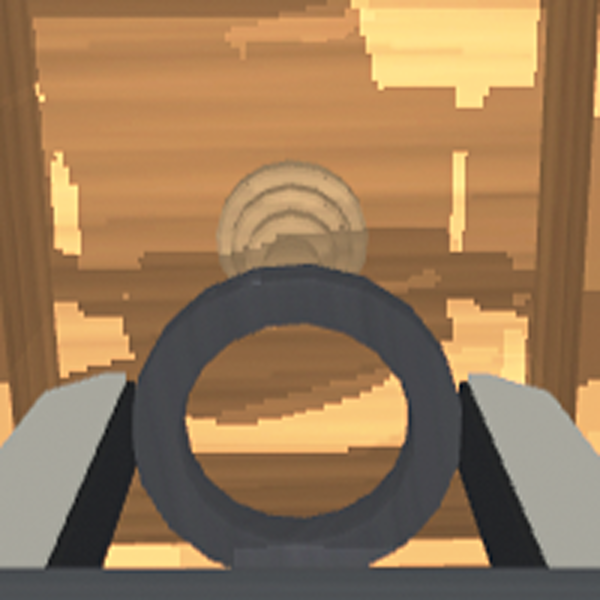

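The crop shows the held ring level, with outer columns 133–460 and its top edge at row 265. The post is behind it: bottom-step columns 217–367, and step tops at rows 160, 184, 210 and 235. Now to compute the offset.

```bash
python3 - <<'E'
from h import *
P=lambda x,y,z: atz('wrist',180+x/3,130+y/3,z)
s=status.get_state();print(s['eef_pos'])
print('ring x',(P(133,420,.156)+P(460,420,.156))[0]/2,'ringW',P(460,420,.156)[0]-P(133,420,.156)[0],'ring y far edge-29mm',P(296,265,.156)[1]-.029)
for x0,x1,yc,yt,z,r in[(217,367,233,160,.020,.023),(234,348,240,184,.032,.018),(249,335,245,210,.044,.013),(265,320,255,235,.058,.008)]:
    a,b=P(x0,yc,z),P(x1,yc,z); print(z,'x',(a+b)[0]/2,'w',b[0]-a[0],'y',P(291,yt,z)[1]-r)
E
```

```text
[0.50695139 0.16924253 0.16997572]
ring x 0.5073997178522459 ringW 0.05537904481524031 ring y far edge-29mm 0.17118970470668743
0.02 x 0.5061279587620309 w 0.044654307335097454 y 0.17196186686369444
0.032 x 0.5058909717298152 w 0.032622319945783906 y 0.17211884753532578
0.044 x 0.5062292900069777 w 0.02360142295512674 y 0.17221410482443245
0.058 x 0.5064162996087491 w 0.014355399992928342 y 0.1735976043312433
```

Request:
{"fn": "move_arm", "kwargs": {"motion": [{"linear": [0.001,-0.004,0.1],"twist": [0,0,0]},{"linear": [0.001,-0.004,0.2],"twist": [0,0,0]},{"linear": [0.001,-0.004,0.3],"twist": [0,0,0]},{"linear": [0.001,-0.004,0.36],"twist": [0,0,0]},{"linear": [0.001,-0.004,0.37],"twist": [0,0,0]},{"linear": [0.001,-0.004,0.38],"twist": [0,0,0]},{"linear": [0.001,-0.004,0.39],"twist": [0,0,0]},{"linear": [0.001,-0.004,0.395],"twist": [0,0,0]},{"linear": [0.001,-0.004,0.4],"twist": [0,0,0]},{"linear": [0.001,-0.004,0.4],"twist": [0,0,0]}]}}

```text
time: 9.25
eef_pos: [0.5059, 0.1699, 0.0504]
eef_rot: [2.226, 2.217, 0.0]
wrist_force: [-0.1, 0.3, 0.4]
finger_gap: 0.0564
grip_force: 40.0
```

Request:
{"fn": "move_arm", "kwargs": {"motion": [{"linear": [0,0,0.007],"twist": [0,0,0]},{"linear": [0,0,0.014],"twist": [0,0,0]},{"linear": [0,0,0.018],"twist": [0,0,0]},{"linear": [0,0,0.018],"twist": [0,0,0]}]}}

```text
time: 9.65
eef_pos: [0.5057, 0.1698, 0.0445]
eef_rot: [-2.226, -2.217, 0.001]
wrist_force: [-0.3, 1.0, -0.2]
finger_gap: 0.0562
grip_force: 40.0
```

Request:
{"fn": "move_arm", "kwargs": {"motion": [{"linear": [0,0,0],"twist": [0,0,0]},{"linear": [0,0,0],"twist": [0,0,0]},{"linear": [0,0,0],"twist": [0,0,0]},{"linear": [0,0,0],"twist": [0,0,0]}], "fingers": 0.75}}

```text
time: 10.05
eef_pos: [0.5058, 0.1699, 0.0448]
eef_rot: [2.226, 2.217, 0.0]
wrist_force: [0.2, 0.2, 0.0]
finger_gap: 0.0798
grip_force: 0.0
```

```bash
python3 - <<'E'
from h import *
im=snap('wrist','wrist6')
cv2.imwrite('pics/crop6.png',cv2.resize(im[130:330,180:380,::-1],None,fx=3,fy=3,interpolation=cv2.INTER_CUBIC))
for n in ('top','wrist'):
  eyes.camera('top')if n=='top' else 0
  for d in eyes.look_for(n,'collar_b_mid'): print(n,d)
for t in('collar_c_mid','collar_d_mid'):
  for c in cents('top',t): print(t,c)
E
```

```text
top {'xyz': [0.5047, 0.1457, 0.0276], 'confidence': 0.68}
top {'xyz': [0.5622, 0.2719, 0.1408], 'confidence': 0.63}
wrist {'xyz': [0.5094, 0.1716, 0.0272], 'confidence': 0.63}
collar_c_mid (0.79, 'px', [406.6, 238.6], 'xy', [0.5597, -0.346], 'diam', np.float64(0.0471))
collar_d_mid (0.52, 'px', [204.8, 258.4], 'xy', [0.5104, 0.1027], 'diam', np.float64(0.1638))
collar_d_mid (0.45, 'px', [310.3, 308.2], 'xy', [0.4048, -0.1329], 'diam', np.float64(0.0354))
```

View pics/crop6.png

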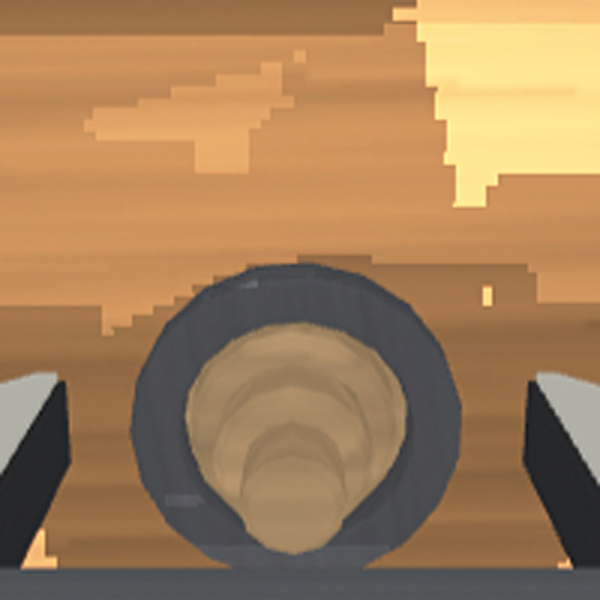

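b is seated flat and concentric on its step, with its hole around the post at crop (297,420). Next is collar c.

Request:
{"fn": "move_arm", "kwargs": {"motion": [{"linear": [0,0,-0.15],"twist": [0,0,0]},{"linear": [0,0,-0.3],"twist": [0,0,0]},{"linear": [0,0,-0.45],"twist": [0,0,0]},{"linear": [-0.15,0.02,-0.52],"twist": [0,0,0]},{"linear": [-0.92,0.09,-0.52],"twist": [0,0,0]},{"linear": [-0.92,0.09,-0.52],"twist": [0,0,0]},{"linear": [-0.92,0.09,-0.52],"twist": [0,0,0]},{"linear": [-0.92,0.09,-0.52],"twist": [0,0,0]},{"linear": [-0.92,0.09,-0.52],"twist": [0,0,0]},{"linear": [-0.92,0.09,-0.52],"twist": [0,0,0]}]}}

```text
time: 11.35
eef_pos: [0.5315, -0.1096, 0.2005]
eef_rot: [2.23, 2.212, -0.001]
wrist_force: [-0.6, 0.7, 1.0]
finger_gap: 0.0815
grip_force: 0.0
```

Request:
{"fn": "move_arm", "kwargs": {"motion": [{"linear": [-0.92,0.09,0],"twist": [0,0,0]},{"linear": [-0.92,0.09,0],"twist": [0,0,0]},{"linear": [-0.92,0.09,0],"twist": [0,0,0]},{"linear": [-0.92,0.09,0],"twist": [0,0,0]},{"linear": [-0.92,0.09,0],"twist": [0,0,0]},{"linear": [-0.92,0.09,0],"twist": [0,0,0]},{"linear": [-0.92,0.09,0],"twist": [0,0,0]},{"linear": [-0.92,0.09,0],"twist": [0,0,0]},{"linear": [-0.92,0.09,0],"twist": [0,0,0]}]}}

```text
time: 12.25
eef_pos: [0.5577, -0.381, 0.2008]
eef_rot: [-2.225, -2.218, -0.0]
wrist_force: [-0.5, 0.5, 0.1]
finger_gap: 0.0812
grip_force: 0.0
```

```bash
python3 - <<'E'
from h import *
snap('wrist','wrist7')
for c in cents('wrist','collar_c_mid'): print(c); go([c[4][0],c[4][1],.0240],0)
E
```

```text
(0.88, 'px', [278.6, 164.5], 'xy', [0.5583, -0.3439], 'diam', np.float64(0.0458))
go [ 0.5583 -0.3439  0.024 ] lin [0.1241 0.0014 0.5903] tw [ 0.     0.    -0.004] rows>=3.6 t 12.35 now [ 0.5577 -0.3811  0.2011]
```

Request:
{"fn": "move_arm", "kwargs": {"motion": [{"linear": [0.126,0.001,0.15],"twist": [0,0,0]},{"linear": [0.126,0.001,0.3],"twist": [0,0,0]},{"linear": [0.126,0.001,0.42],"twist": [0,0,0]},{"linear": [0.126,0.001,0.52],"twist": [0,0,0]},{"linear": [0.126,0.001,0.57],"twist": [0,0,0]},{"linear": [0.126,0.001,0.59],"twist": [0,0,0]},{"linear": [0.126,0.001,0.59],"twist": [0,0,0]},{"linear": [0.126,0.001,0.59],"twist": [0,0,0]}]}}

```text
time: 13.15
eef_pos: [0.5586, -0.3449, 0.0256]
eef_rot: [2.225, 2.215, 0.001]
wrist_force: [-1.2, -0.0, 1.1]
finger_gap: 0.0814
grip_force: 0.0
```

Request:
{"fn": "move_arm", "kwargs": {"motion": [{"linear": [0,0,0],"twist": [0,0,0]},{"linear": [0,0,0],"twist": [0,0,0]},{"linear": [0,0,0],"twist": [0,0,0]},{"linear": [0,0,0],"twist": [0,0,0]},{"linear": [0,0,0],"twist": [0,0,0]},{"linear": [0,0,0],"twist": [0,0,0]}], "fingers": -1, "newtons": 40}}

```text
time: 13.75
eef_pos: [0.5579, -0.3446, 0.0239]
eef_rot: [2.226, 2.216, 0.0]
wrist_force: [0.2, 0.8, 1.5]
finger_gap: 0.0462
grip_force: 40.0
```

Request:
{"fn": "move_arm", "kwargs": {"motion": [{"linear": [0,0,-0.15],"twist": [0,0,0]},{"linear": [0,0,-0.3],"twist": [0,0,0]},{"linear": [0,0,-0.45],"twist": [0,0,0]},{"linear": [0.1,0,-0.5],"twist": [0,0,0]},{"linear": [0.25,-0.02,-0.5],"twist": [0,0,0]},{"linear": [0.4,-0.04,-0.5],"twist": [0,0,0]},{"linear": [0.55,-0.06,-0.5],"twist": [0,0,0]},{"linear": [0.7,-0.07,-0.5],"twist": [0,0,0]},{"linear": [0.85,-0.08,-0.5],"twist": [0,0,0]},{"linear": [0.85,-0.08,-0.5],"twist": [0,0,0]}]}}

```text
time: 14.75
eef_pos: [0.5346, -0.0855, 0.174]
eef_rot: [-2.222, -2.221, -0.002]
wrist_force: [0.4, -0.3, -0.4]
finger_gap: 0.0462
grip_force: 40.0
```

```bash
python3 - <<'E'
from h import *
go([.5058,.1698,.17],0)
E
```

```text
go [0.5058 0.1698 0.17  ] lin [ 0.8508 -0.0965  0.014 ] tw [ 0.001 -0.001 -0.001] rows>=5.1 t 14.75 now [ 0.5346 -0.0855  0.174 ]
```

Request:
{"fn": "move_arm", "kwargs": {"motion": [{"linear": [0.15,-0.02,0.014],"twist": [0,0,0]},{"linear": [0.3,-0.04,0.014],"twist": [0,0,0]},{"linear": [0.45,-0.06,0.014],"twist": [0,0,0]},{"linear": [0.6,-0.075,0.014],"twist": [0,0,0]},{"linear": [0.75,-0.09,0.014],"twist": [0,0,0]},{"linear": [0.85,-0.097,0.014],"twist": [0,0,0]},{"linear": [0.85,-0.097,0.014],"twist": [0,0,0]},{"linear": [0.85,-0.097,0.014],"twist": [0,0,0]}]}}

```text
time: 15.55
eef_pos: [0.507, 0.1656, 0.1694]
eef_rot: [2.225, 2.218, -0.001]
wrist_force: [-0.2, -1.2, 0.0]
finger_gap: 0.0462
grip_force: 40.0
```

```bash
python3 - <<'E'
from h import *
s=status.get_state();print(s['eef_pos'],s['finger_gap'])
im=snap('wrist','wrist8')
cv2.imwrite('pics/crop8.png',cv2.resize(im[130:330,180:380,::-1],None,fx=3,fy=3,interpolation=cv2.INTER_CUBIC))
E
```

```text
[0.5070182  0.16561149 0.16935967] 0.04623762063682188
```

View pics/crop8.png

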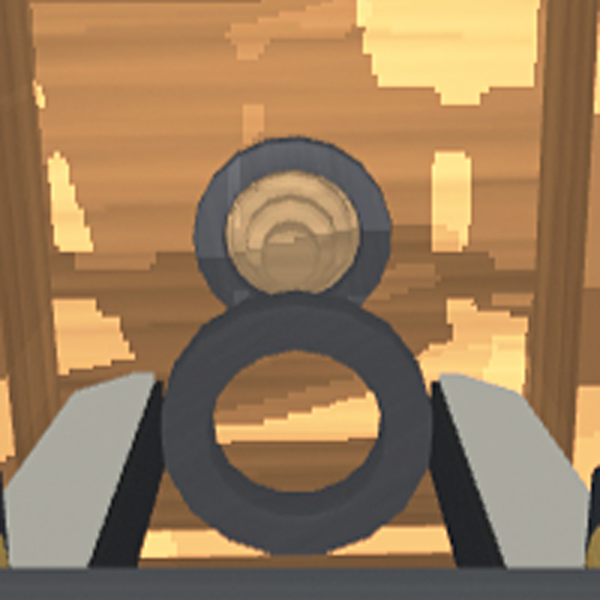

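Ring c is held level: outer columns 162–432, top row 292, bottom row 555. The post top disc is at crop (290,250), inside collar b (columns 195–390, rows 138 and below).

```bash
python3 - <<'E'
from h import *
P=lambda x,y,z: atz('wrist',180+x/3,130+y/3,z)
s=status.get_state();print(s['eef_pos']); zt=s['eef_pos'][2]-.014
a,b=P(162,425,zt),P(432,425,zt)
print('ring x',(a+b)[0]/2,'W',(b-a)[0],'y far',P(297,292,zt)[1]-(b-a)[0]/2,)
for n,x0,x1,yc,yt,z in[('top',263,318,250,222,.058),('b',195,390,235,137,.030)]:
    a,b=P(x0,yc,z),P(x1,yc,z); w=(b-a)[0]; print(n,'x',(a+b)[0]/2,'w',w,'y',P(291,yt,z)[1]-w/2)
E
```

```text
[0.50713282 0.16498893 0.16940311]
ring x 0.5076569073986859 W 0.04579684215234209 y far 0.1684578331958905
top x 0.5060869062385751 w 0.014304333678871461 y 0.1737796059054726
b x 0.5065022786340808 w 0.056006700129508646 y 0.17093417487587226
```

Request:
{"fn": "move_arm", "kwargs": {"motion": [{"linear": [0.0135,-0.0047,0.1],"twist": [0,0,0]},{"linear": [0.0135,-0.0047,0.2],"twist": [0,0,0]},{"linear": [0.0135,-0.0047,0.28],"twist": [0,0,0]},{"linear": [0.0135,-0.0047,0.32],"twist": [0,0,0]},{"linear": [0.0135,-0.0047,0.33],"twist": [0,0,0]},{"linear": [0.0135,-0.0047,0.34],"twist": [0,0,0]},{"linear": [0.0135,-0.0047,0.35],"twist": [0,0,0]},{"linear": [0.0135,-0.0047,0.355],"twist": [0,0,0]},{"linear": [0.0135,-0.0047,0.36],"twist": [0,0,0]},{"linear": [0.0135,-0.0047,0.36],"twist": [0,0,0]}]}}

```text
time: 16.6
eef_pos: [0.5056, 0.1697, 0.0617]
eef_rot: [2.226, 2.217, 0.0]
wrist_force: [-0.3, 0.3, -0.9]
finger_gap: 0.0466
grip_force: 40.0
```

Request:
{"fn": "move_arm", "kwargs": {"motion": [{"linear": [0,0,0.006],"twist": [0,0,0]},{"linear": [0,0,0.012],"twist": [0,0,0]},{"linear": [0,0,0.017],"twist": [0,0,0]},{"linear": [0,0,0.017],"twist": [0,0,0]}]}}

```text
time: 17.0
eef_pos: [0.5056, 0.1697, 0.0563]
eef_rot: [2.226, 2.217, -0.0]
wrist_force: [-0.0, 1.2, -0.8]
finger_gap: 0.0483
grip_force: 4.0
```

Request:
{"fn": "move_arm", "kwargs": {"motion": [{"linear": [0,0,0],"twist": [0,0,0]},{"linear": [0,0,0],"twist": [0,0,0]},{"linear": [0,0,0],"twist": [0,0,0]},{"linear": [0,0,0],"twist": [0,0,0]}], "fingers": 0.6}}

```text
time: 17.4
eef_pos: [0.5056, 0.1697, 0.0565]
eef_rot: [-2.226, -2.217, -0.0]
wrist_force: [0.1, 0.5, 0.2]
finger_gap: 0.0726
grip_force: 0.0
```

Request:
{"fn": "move_arm", "kwargs": {"motion": [{"linear": [0,0,-0.15],"twist": [0,0,0]},{"linear": [0,0,-0.3],"twist": [0,0,0]},{"linear": [0,0,-0.45],"twist": [0,0,0]},{"linear": [-0.95,-0.15,-0.5],"twist": [0,0,0]},{"linear": [-0.95,-0.3,-0.5],"twist": [0,0,0]},{"linear": [-0.95,-0.3,-0.5],"twist": [0,0,0]},{"linear": [-0.95,-0.3,-0.5],"twist": [0,0,0]},{"linear": [-0.95,-0.3,-0.5],"twist": [0,0,0]},{"linear": [-0.95,-0.3,-0.5],"twist": [0,0,0]},{"linear": [-0.95,-0.3,-0.5],"twist": [0,0,0]},{"linear": [-0.95,-0.3,-0.5],"twist": [0,0,0]}]}}

```text
time: 18.5
eef_pos: [0.414, -0.1159, 0.2066]
eef_rot: [2.229, 2.213, 0.001]
wrist_force: [-0.3, 0.4, 0.3]
finger_gap: 0.0744
grip_force: 0.0
```

```bash
python3 - <<'E'
from h import *
snap('top','top9')
for c in cents('top','collar_d_mid'): print(c)
for t in('b','c'): print([d for d in eyes.look_for('top',f'collar_{t}_mid')])
go([.4053,-.165,.2],0)
E
```

```text
(0.52, 'px', [142.1, 256.6], 'xy', [0.5143, 0.2343], 'diam', np.float64(0.3197))
[{'xyz': [0.5001, 0.1507, 0.0264], 'confidence': 0.64}]
[{'xyz': [0.5075, 0.1685, 0.0429], 'confidence': 0.77}]
go [ 0.4053 -0.165   0.2   ] lin [-0.1706 -0.031   0.021 ] tw [-0.    -0.    -0.003] rows>=1.0 t 18.7 now [ 0.4147 -0.1138  0.2063]
```

Request:
{"fn": "move_arm", "kwargs": {"motion": [{"linear": [-0.18,-0.03,0.02],"twist": [0,0,0]},{"linear": [-0.18,-0.03,0.02],"twist": [0,0,0]},{"linear": [-0.18,-0.03,0.02],"twist": [0,0,0]},{"linear": [-0.18,-0.03,0.02],"twist": [0,0,0]}]}}

```text
time: 19.1
eef_pos: [0.4055, -0.1679, 0.2004]
eef_rot: [-2.225, -2.217, -0.0]
wrist_force: [0.1, -0.9, 0.1]
finger_gap: 0.0741
grip_force: 0.0
```

```bash
python3 - <<'E'
from h import *
snap('wrist','wrist10')
for c in cents('wrist','collar_d_mid'): print(c); go([c[4][0],c[4][1]+.0008,.0240],0)
E
```

```text
(0.87, 'px', [275.9, 165.5], 'xy', [0.4033, -0.1313], 'diam', np.float64(0.0364))
go [ 0.4033 -0.1305  0.024 ] lin [ 0.1244 -0.0078  0.5885] tw [ 0.    -0.    -0.003] rows>=3.6 t 19.2 now [ 0.4055 -0.1678  0.2006]
```

Request:
{"fn": "move_arm", "kwargs": {"motion": [{"linear": [0.126,-0.007,0.15],"twist": [0,0,0]},{"linear": [0.126,-0.007,0.3],"twist": [0,0,0]},{"linear": [0.126,-0.007,0.42],"twist": [0,0,0]},{"linear": [0.126,-0.007,0.52],"twist": [0,0,0]},{"linear": [0.126,-0.007,0.57],"twist": [0,0,0]},{"linear": [0.126,-0.007,0.588],"twist": [0,0,0]},{"linear": [0.126,-0.007,0.588],"twist": [0,0,0]},{"linear": [0.126,-0.007,0.588],"twist": [0,0,0]}]}}

```text
time: 20.0
eef_pos: [0.4038, -0.131, 0.0251]
eef_rot: [2.225, 2.216, 0.001]
wrist_force: [0.8, 0.6, 0.9]
finger_gap: 0.0743
grip_force: 0.0
```

Request:
{"fn": "move_arm", "kwargs": {"motion": [{"linear": [0,0,0],"twist": [0,0,0]},{"linear": [0,0,0],"twist": [0,0,0]},{"linear": [0,0,0],"twist": [0,0,0]},{"linear": [0,0,0],"twist": [0,0,0]},{"linear": [0,0,0],"twist": [0,0,0]},{"linear": [0,0,0],"twist": [0,0,0]}], "fingers": -1, "newtons": 40}}

```text
time: 20.6
eef_pos: [0.4032, -0.1311, 0.0241]
eef_rot: [2.226, 2.217, 0.0]
wrist_force: [-0.6, -0.4, 1.0]
finger_gap: 0.0365
grip_force: 40.0
```

Request:
{"fn": "move_arm", "kwargs": {"motion": [{"linear": [0,0,-0.15],"twist": [0,0,0]},{"linear": [0,0,-0.3],"twist": [0,0,0]},{"linear": [0,0.05,-0.45],"twist": [0,0,0]},{"linear": [0.12,0.1,-0.487],"twist": [0,0,0]},{"linear": [0.26,0.15,-0.487],"twist": [0,0,0]},{"linear": [0.4,0.2,-0.487],"twist": [0,0,0]},{"linear": [0.55,0.25,-0.487],"twist": [0,0,0]},{"linear": [0.7,0.29,-0.487],"twist": [0,0,0]},{"linear": [0.85,0.32,-0.487],"twist": [0,0,0]},{"linear": [0.99,0.342,-0.487],"twist": [0,0,0]},{"linear": [0.99,0.342,-0.487],"twist": [0,0,0]},{"linear": [0.99,0.342,-0.487],"twist": [0,0,0]}]}}

```text
time: 21.8
eef_pos: [0.5069, 0.1661, 0.1697]
eef_rot: [-2.224, -2.218, 0.002]
wrist_force: [-0.0, -0.2, -0.9]
finger_gap: 0.0362
grip_force: 40.0
```

```bash
python3 - <<'E'
from h import *
s=status.get_state();print(s['eef_pos'],s['finger_gap'])
im=snap('wrist','wrist11')
cv2.imwrite('pics/crop11.png',cv2.resize(im[130:330,180:380,::-1],None,fx=3,fy=3,interpolation=cv2.INTER_CUBIC))
E
```

```text
[0.5068629  0.16611159 0.16970153] 0.036219540820541754
```

View pics/crop11.png

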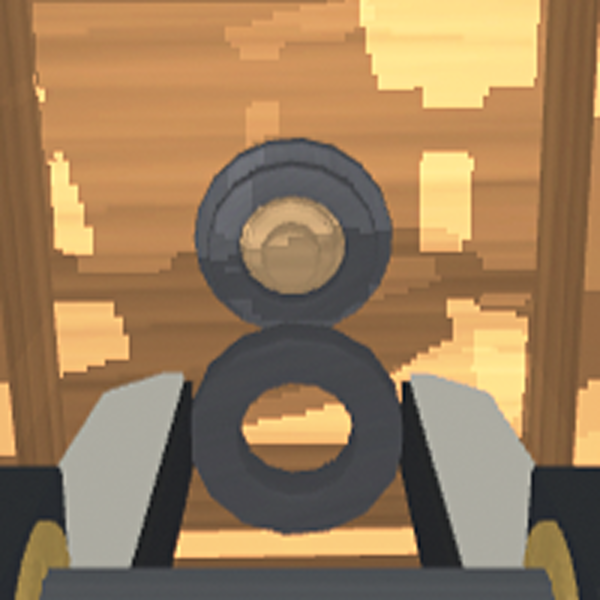

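c and b are seated concentrically. Ring d is held level: columns 192–402, top row 322. The post top disc is at (291,251).

```bash
python3 - <<'E'
from h import *
P=lambda x,y,z: atz('wrist',180+x/3,130+y/3,z)
s=status.get_state();print(s['eef_pos']); zt=s['eef_pos'][2]-.014
a,b=P(192,425,zt),P(402,425,zt)
print('ring x',(a+b)[0]/2,'W',(b-a)[0],'y far',P(297,322,zt)[1]-(b-a)[0]/2,)
for n,x0,x1,yc,yt,z in[('top',262,320,250,221,.058),('b',195,391,238,138,.030)]:
    a,b=P(x0,yc,z),P(x1,yc,z); w=(b-a)[0]; print(n,'x',(a+b)[0]/2,'w',w,'y',P(291,yt,z)[1]-w/2)
E
```

```text
[0.5069116  0.16528998 0.16988764]
ring x 0.5074195124061778 W 0.03561160471954333 y far 0.1686867460554915
top x 0.5059372099363796 w 0.015110880251432368 y 0.1738246065833765
b x 0.5063535821782883 w 0.05642758597687958 y 0.17066429787602527
```

Request:
{"fn": "move_arm", "kwargs": {"motion": [{"linear": [0.0135,-0.0045,0.1],"twist": [0,0,0]},{"linear": [0.0135,-0.0045,0.18],"twist": [0,0,0]},{"linear": [0.0135,-0.0045,0.24],"twist": [0,0,0]},{"linear": [0.0135,-0.0045,0.27],"twist": [0,0,0]},{"linear": [0.0135,-0.0045,0.28],"twist": [0,0,0]},{"linear": [0.0135,-0.0045,0.29],"twist": [0,0,0]},{"linear": [0.0135,-0.0045,0.3],"twist": [0,0,0]},{"linear": [0.0135,-0.0045,0.31],"twist": [0,0,0]},{"linear": [0.0135,-0.0045,0.315],"twist": [0,0,0]},{"linear": [0.0135,-0.0045,0.315],"twist": [0,0,0]}]}}

```text
time: 22.85
eef_pos: [0.5057, 0.1696, 0.0756]
eef_rot: [-2.226, -2.217, -0.0]
wrist_force: [-0.1, 1.0, -0.3]
finger_gap: 0.0361
grip_force: 40.0
```

Request:
{"fn": "move_arm", "kwargs": {"motion": [{"linear": [0,0,0.009],"twist": [0,0,0]},{"linear": [0,0,0.018],"twist": [0,0,0]},{"linear": [0,0,0.024],"twist": [0,0,0]},{"linear": [0,0,0.024],"twist": [0,0,0]}]}}

```text
time: 23.25
eef_pos: [0.5057, 0.1696, 0.0682]
eef_rot: [-2.226, -2.217, 0.0]
wrist_force: [-0.7, 1.4, -0.2]
finger_gap: 0.0362
grip_force: 40.0
```

Request:
{"fn": "move_arm", "kwargs": {"motion": [{"linear": [0,0,0],"twist": [0,0,0]},{"linear": [0,0,0],"twist": [0,0,0]},{"linear": [0,0,0],"twist": [0,0,0]},{"linear": [0,0,0],"twist": [0,0,0]}], "fingers": 0.2}}

```text
time: 23.65
eef_pos: [0.5058, 0.1695, 0.0685]
eef_rot: [2.226, 2.217, 0.0]
wrist_force: [0.2, -1.0, -0.3]
finger_gap: 0.0553
grip_force: 0.0
```

Request:
{"fn": "move_arm", "kwargs": {"motion": [{"linear": [0,0,-0.15],"twist": [0,0,0]},{"linear": [0,0,-0.3],"twist": [0,0,0]},{"linear": [0,0,-0.45],"twist": [0,0,0]},{"linear": [-0.05,0,-0.6],"twist": [0,0,0]},{"linear": [-0.24,0,-0.78],"twist": [0,0,0]},{"linear": [-0.24,0,-0.78],"twist": [0,0,0]},{"linear": [-0.24,0,-0.78],"twist": [0,0,0]},{"linear": [-0.24,0,-0.78],"twist": [0,0,0]}]}}

```text
time: 24.45
eef_pos: [0.5055, 0.0976, 0.302]
eef_rot: [-2.227, -2.215, -0.0]
wrist_force: [0.1, 0.9, -1.0]
finger_gap: 0.0554
grip_force: 0.0
```

```bash
python3 - <<'E'
from h import *
s=status.get_state();print(s['time'],s['eef_pos'],s['joint_pos'])
im=snap('wrist','wrist12')
for t in('collar_b_mid','collar_c_mid','collar_d_mid','lid_edge','button_a_end','button_a_pivot'):
  print(t,[(np.round(d['xyz'],4).tolist(),round(d['confidence'],2)) for d in eyes.look_for('wrist',t)])
sc=snap('scene','scene12')
for t in('collar_b_mid','lid_edge'):
  print('scene',t,[(np.round(d['xyz'],4).tolist(),round(d['confidence'],2)) for d in eyes.look_for('scene',t)])
a=cv2.resize(im[0:260,180:390],None,fx=1.9,fy=1.9); b=cv2.resize(sc[210:340,290:470],None,fx=2.2,fy=2.2)
o=np.zeros((500,800,3),np.uint8); o[:a.shape[0],:a.shape[1]]=a; o[:b.shape[0],402:402+b.shape[1]]=b[:,:398]; cv2.imwrite('pics/c12.png',o[:,:,::-1])
E
```

```text
24.45 [0.50545023 0.0975704  0.30203496] [ 1.41005057e-01 -2.45009852e-01  1.68241433e+00  2.38361655e-04
  1.70405339e+00  1.46345388e-01]
collar_b_mid [([0.5088, 0.1691, 0.0296], 0.71), ([0.5513, 0.0728, 0.0835], 0.23)]
collar_c_mid [([0.5062, 0.1707, 0.0383], 0.89)]
collar_d_mid [([0.5021, 0.1696, 0.0557], 0.77), ([0.5012, 0.2628, 0.1021], 0.35)]
lid_edge [([0.4985, 0.2633, 0.1099], 0.57)]
button_a_end [([0.4645, 0.0656, 0.0869], 0.91)]
button_a_pivot [([0.4671, 0.0638, 0.0865], 0.93)]
scene collar_b_mid [([0.5285, 0.1761, 0.0313], 0.61), ([0.7467, -0.0664, 0.0279], 0.25)]
scene lid_edge [([0.5157, 0.2858, 0.1575], 0.88)]
```

View pics/c12.png

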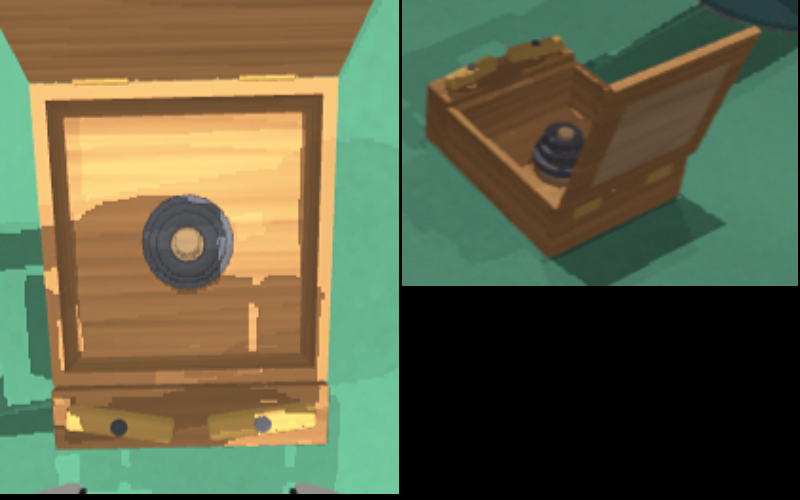

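All three collars sit concentric on the post at (187,243). The lid leans back (about 1.86 rad) and the buttons are near parallel. Next I go behind the lid with the fingers closed.

Request:
{"fn": "move_arm", "kwargs": {"motion": [{"linear": [0.848,-0.005,-0.02],"twist": [0,0,0]},{"linear": [0.848,-0.005,-0.02],"twist": [0,0,0]},{"linear": [0.848,-0.005,-0.02],"twist": [0,0,0]},{"linear": [0.848,-0.005,-0.02],"twist": [0,0,0]},{"linear": [0.848,-0.005,-0.02],"twist": [0,0,0]},{"linear": [0.848,-0.005,-0.02],"twist": [0,0,0]},{"linear": [0.848,-0.005,-0.02],"twist": [0,0,0]},{"linear": [0.848,-0.005,0.1],"twist": [0,0,0]},{"linear": [0.848,-0.005,0.22],"twist": [0,0,0]},{"linear": [0.848,-0.005,0.34],"twist": [0,0,0]},{"linear": [0.848,-0.005,0.34],"twist": [0,0,0]},{"linear": [0.848,-0.005,0.34],"twist": [0,0,0]}], "fingers": -1}}

```text
time: 26.15
eef_pos: [0.5054, 0.351, 0.2017]
eef_rot: [2.227, 2.215, 0.0]
wrist_force: [-0.1, 0.6, 1.2]
finger_gap: 0.0006
grip_force: 0.0
```

Request:
{"fn": "move_arm", "kwargs": {"motion": [{"linear": [-0.07,0,0],"twist": [0,0,0]},{"linear": [-0.14,0,0],"twist": [0,0,0]},{"linear": [-0.2,0,0],"twist": [0,0,0]},{"linear": [-0.25,0,0],"twist": [0,0,0]},{"linear": [-0.3,0,0],"twist": [0,0,0]},{"linear": [-0.337,0,0],"twist": [0,0,0]},{"linear": [-0.337,0,0],"twist": [0,0,0]}]}}

```text
time: 26.85
eef_pos: [0.5046, 0.2495, 0.2006]
eef_rot: [2.227, 2.215, -0.0]
wrist_force: [-0.2, 0.8, 0.5]
finger_gap: 0.0005
grip_force: 0.0
```

```bash
python3 - <<'E'
from h import *
s=status.get_state();print(s['eef_pos'],s['wrist_force'])
snap('scene','scene13')
for n in('scene','top'):
  if n=='top': eyes.camera('top')
  print(n,[(np.round(d['xyz'],4).tolist(),round(d['confidence'],2)) for d in eyes.look_for(n,'lid_edge')])
E
```

```text
[0.50464137 0.2495123  0.20055922] [-0.19541526  0.79597785  0.45425281]
scene [([0.5234, 0.2458, 0.1386], 0.89)]
top [([0.503, 0.2261, 0.1785], 0.68)]
```

Request:
{"fn": "move_arm", "kwargs": {"motion": [{"linear": [-0.067,0,0.015],"twist": [0,0,0]},{"linear": [-0.133,0,0.039],"twist": [0,0,0]},{"linear": [-0.178,0,0.065],"twist": [0,0,0]},{"linear": [-0.219,0,0.097],"twist": [0,0,0]},{"linear": [-0.256,0,0.134],"twist": [0,0,0]},{"linear": [-0.288,0,0.175],"twist": [0,0,0]},{"linear": [-0.314,0,0.221],"twist": [0,0,0]},{"linear": [-0.334,0,0.269],"twist": [0,0,0]},{"linear": [-0.345,0,0.31],"twist": [0,0,0]},{"linear": [-0.351,0,0.337],"twist": [0,0,0]},{"linear": [-0.355,0,0.358],"twist": [0,0,0]},{"linear": [-0.355,0,0.368],"twist": [0,0,0]}]}}

```text
time: 28.25
eef_pos: [0.504, 0.1444, 0.0894]
eef_rot: [-2.226, -2.217, 0.001]
wrist_force: [-0.7, 0.1, 0.4]
finger_gap: 0.0004
grip_force: 0.4
```

Request:
{"fn": "move_arm", "kwargs": {"motion": [{"linear": [0,0,0.004],"twist": [0,0,0]},{"linear": [0,0,0.008],"twist": [0,0,0]},{"linear": [0,0,0.008],"twist": [0,0,0]}]}}

```text
time: 28.55
eef_pos: [0.5041, 0.1444, 0.0891]
eef_rot: [2.226, 2.217, -0.001]
wrist_force: [-11.2, -4.8, 15.1]
finger_gap: 0.0005
grip_force: 7.7
```

Request:
{"fn": "move_arm", "kwargs": {"motion": [{"linear": [0,0,-0.1],"twist": [0,0,0]},{"linear": [0,0,-0.25],"twist": [0,0,0]},{"linear": [-0.1,0,-0.4],"twist": [0,0,0]},{"linear": [-0.3,0,-0.5],"twist": [0,0,0]},{"linear": [-0.42,0,-0.5],"twist": [0,0,0]},{"linear": [-0.42,0,-0.5],"twist": [0,0,0]},{"linear": [-0.42,0,-0.5],"twist": [0,0,0]}]}}

```text
time: 29.25
eef_pos: [0.5037, 0.0175, 0.2381]
eef_rot: [2.228, 2.214, 0.001]
wrist_force: [-0.3, 0.6, -0.0]
finger_gap: 0.0008
grip_force: 0.0
```

```bash
python3 - <<'E'
from h import *
s=status.get_state();print(s['time'],s['eef_pos'])
im=snap('wrist','wrist14'); sc=snap('scene','scene14')
a=cv2.resize(im[0:315,150:420],None,fx=1.6,fy=1.6); b=cv2.resize(sc[210:340,290:450],None,fx=2.2,fy=2.2)
o=np.zeros((510,800,3),np.uint8); o[:a.shape[0],:a.shape[1]]=a; o[:b.shape[0],440:440+b.shape[1]]=b; cv2.imwrite('pics/c14.png',o[:,:,::-1])
for t in('button_a_end','button_a_pivot'): print(t,[(np.round(d['xyz'],4).tolist(),round(d['confidence'],2)) for d in eyes.look_for('wrist',t)])
E
```

```text
29.25 [0.50373428 0.01751911 0.23814906]
button_a_end [([0.465, 0.0654, 0.0902], 0.82)]
button_a_pivot [([0.4635, 0.0627, 0.0893], 0.81)]
```

View pics/c14.png

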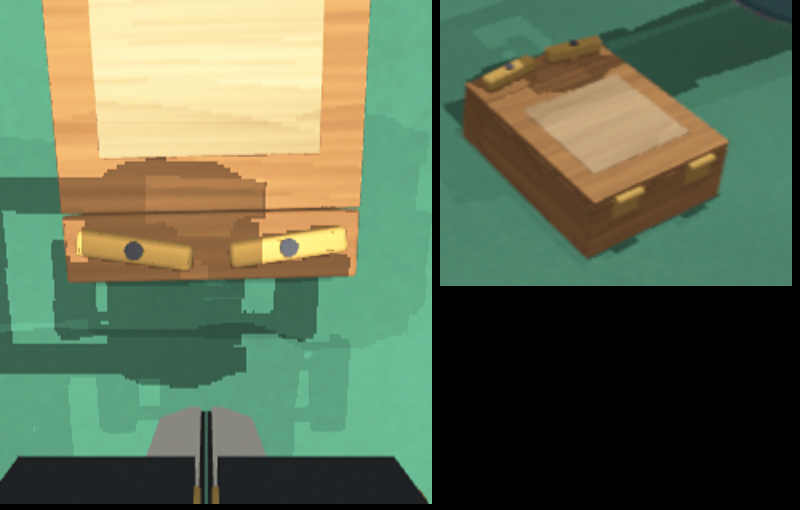

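The lid is shut flush. The left bar (a) is centred at (134,251) and the right bar (b) at (289,248), each about 8–9° towards the lid. I'll grip each bar at its pivot and turn it.

Request:
{"fn": "move_arm", "kwargs": {"motion": [{"linear": [0.162,-0.129,0.19],"twist": [0,0,-0.91]},{"linear": [0.162,-0.129,0.19],"twist": [0,0,-0.91]},{"linear": [0.162,-0.129,0.19],"twist": [0,0,-0.91]},{"linear": [0.162,-0.129,0.19],"twist": [0,0,-0.91]},{"linear": [0.162,-0.129,0.19],"twist": [0,0,-0.91]},{"linear": [0.162,-0.129,0.19],"twist": [0,0,-0.91]},{"linear": [0.162,-0.129,0.19],"twist": [0,0,-0.91]}], "fingers": -0.1, "newtons": 25}}

```text
time: 30.15
eef_pos: [0.465, 0.0678, 0.1804]
eef_rot: [-1.314, -2.853, 0.0]
wrist_force: [0.5, -0.4, -0.6]
finger_gap: 0.0415
grip_force: 0.0
```

Request:
{"fn": "move_arm", "kwargs": {"motion": [{"linear": [0,0,0],"twist": [0,0,-0.91]},{"linear": [0,0,0],"twist": [0,0,-0.91]},{"linear": [0,0,0],"twist": [0,0,-0.91]},{"linear": [0,0,0],"twist": [0,0,-0.91]},{"linear": [0,0,0],"twist": [0,0,-0.91]},{"linear": [0,0,0],"twist": [0,0,-0.91]},{"linear": [0,0,0],"twist": [0,0,-0.91]}]}}

```text
time: 30.85
eef_pos: [0.4651, 0.0673, 0.1806]
eef_rot: [-0.237, -3.133, -0.0]
wrist_force: [-0.1, -0.5, 0.2]
finger_gap: 0.0418
grip_force: 0.0
```

```bash
python3 - <<'E'
from h import *
s=status.get_state();print(s['time'],s['eef_pos'],s['joint_pos'],s['finger_gap'])
im=snap('wrist','wrist15')
for t in('button_a_pivot','button_a_end'): 
  print(t,[(np.round(d['xyz'],4).tolist(),round(d['confidence'],2)) for d in eyes.look_for('wrist',t)])
go([.465,.0665,.092],82)
E
```

```text
30.85 [0.46508024 0.06729386 0.1805852 ] [ 8.93824852e-02 -3.24852160e-01  1.94079924e+00  3.72052956e-05
  1.52579179e+00 -1.33057580e+00] 0.04182766488628578
button_a_pivot [([0.4592, 0.0652, 0.0873], 0.63), ([0.4728, 0.1802, 0.068], 0.31)]
button_a_end [([0.4605, 0.0679, 0.0918], 0.87)]
go [0.465  0.0665 0.092 ] lin [-1.000e-04 -2.400e-03  2.954e-01] tw [-0.    -0.    -0.011] rows>=1.8 t 31.0 now [0.4651 0.0672 0.1806]
```

Request:
{"fn": "move_arm", "kwargs": {"motion": [{"linear": [0,-0.002,0.1],"twist": [0,0,0]},{"linear": [0,-0.002,0.2],"twist": [0,0,0]},{"linear": [0,-0.002,0.26],"twist": [0,0,0]},{"linear": [0,-0.002,0.29],"twist": [0,0,0]},{"linear": [0,-0.002,0.292],"twist": [0,0,0]},{"linear": [0,-0.002,0.292],"twist": [0,0,0]}]}}

```text
time: 31.6
eef_pos: [0.4654, 0.0666, 0.0939]
eef_rot: [0.23, 3.132, 0.0]
wrist_force: [0.9, -0.1, -0.9]
finger_gap: 0.0421
grip_force: 0.0
```

Request:
{"fn": "move_arm", "kwargs": {"motion": [{"linear": [0,0,0],"twist": [0,0,0]},{"linear": [0,0,0],"twist": [0,0,0]},{"linear": [0,0,0],"twist": [0,0,0]},{"linear": [0,0,0],"twist": [0,0,0]}], "fingers": -0.55, "newtons": 10}}

```text
time: 32.0
eef_pos: [0.4651, 0.0665, 0.0934]
eef_rot: [0.229, 3.133, 0.0]
wrist_force: [0.5, 0.9, 0.0]
finger_gap: 0.0214
grip_force: 0.0
```

Request:
{"fn": "move_arm", "kwargs": {"motion": [{"linear": [0,0,0],"twist": [0,0,0]},{"linear": [0,0,0],"twist": [0,0,0]},{"linear": [0,0,0],"twist": [0,0,0]}], "fingers": -1, "newtons": 10}}

```text
time: 32.3
eef_pos: [0.4649, 0.0657, 0.0931]
eef_rot: [-0.229, -3.133, 0.003]
wrist_force: [-2.3, -9.0, 3.3]
finger_gap: 0.014
grip_force: 10.0
```

Request:
{"fn": "move_arm", "kwargs": {"motion": [{"linear": [0,-0.003,0],"twist": [0,0,0.15]},{"linear": [0,-0.003,0],"twist": [0,0,0.3]},{"linear": [0,-0.003,0],"twist": [0,0,0.45]},{"linear": [0,-0.003,0],"twist": [0,0,0.6]},{"linear": [0,-0.003,0],"twist": [0,0,0.75]},{"linear": [0,-0.003,0],"twist": [0,0,0.9]},{"linear": [0,-0.003,0],"twist": [0,0,0.9]}]}}

```text
time: 33.0
eef_pos: [0.4649, 0.0656, 0.0932]
eef_rot: [1.302, 2.859, 0.0]
wrist_force: [-0.8, -1.1, 0.8]
finger_gap: 0.0139
grip_force: 10.0
```

Request:
{"fn": "move_arm", "kwargs": {"motion": [{"linear": [0,0,0],"twist": [0,0,0.15]},{"linear": [0,0,0],"twist": [0,0,0.3]},{"linear": [0,0,0],"twist": [0,0,0.45]},{"linear": [0,0,0],"twist": [0,0,0.6]},{"linear": [0,0,0],"twist": [0,0,0.75]},{"linear": [0,0,0],"twist": [0,0,0.89]},{"linear": [0,0,0],"twist": [0,0,0.89]}]}}

```text
time: 33.7
eef_pos: [0.465, 0.0656, 0.0931]
eef_rot: [2.198, 2.244, 0.0]
wrist_force: [0.3, 0.1, 0.8]
finger_gap: 0.0139
grip_force: 10.0
```

Request:
{"fn": "move_arm", "kwargs": {"motion": [{"linear": [0,0,0],"twist": [0,0,0]},{"linear": [0,0,0],"twist": [0,0,0]},{"linear": [0,0,0],"twist": [0,0,0]}], "fingers": -0.1}}

```text
time: 34.0
eef_pos: [0.4648, 0.0657, 0.093]
eef_rot: [-2.197, -2.245, 0.0]
wrist_force: [0.1, -0.9, -0.3]
finger_gap: 0.0333
grip_force: 0.0
```

Request:
{"fn": "move_arm", "kwargs": {"motion": [{"linear": [0,0,-0.15],"twist": [0,0,0]},{"linear": [0,0,-0.3],"twist": [0,0,0]},{"linear": [0,0.277,-0.3],"twist": [0,0,0.91]},{"linear": [0,0.277,-0.3],"twist": [0,0,0.91]},{"linear": [0,0.277,-0.3],"twist": [0,0,0.91]},{"linear": [0,0.277,-0.3],"twist": [0,0,0.91]},{"linear": [0,0.277,-0.3],"twist": [0,0,0.91]},{"linear": [0,0.277,-0.3],"twist": [0,0,0.91]},{"linear": [0,0.277,-0.3],"twist": [0,0,0.91]},{"linear": [0,0.277,-0.3],"twist": [0,0,0.91]}]}}

```text
time: 35.0
eef_pos: [0.5479, 0.0673, 0.1831]
eef_rot: [-2.843, -1.336, -0.0]
wrist_force: [0.3, 0.0, 0.5]
finger_gap: 0.0419
grip_force: 0.0
```

```bash
python3 - <<'E'
from h import *
go([.5485,.0675,.0935],-82)
E
```

```text
go [0.5485 0.0675 0.0935] lin [0.0018 0.001  0.2986] tw [-0.    -0.     0.941] rows>=4.9 t 35.0 now [0.5479 0.0673 0.1831]
```

Request:
{"fn": "move_arm", "kwargs": {"motion": [{"linear": [0.002,0.002,0],"twist": [0,0,0.94]},{"linear": [0.002,0.002,0],"twist": [0,0,0.94]},{"linear": [0.002,0.002,0],"twist": [0,0,0.94]},{"linear": [0.002,0.002,0],"twist": [0,0,0.94]},{"linear": [0.002,0.002,0],"twist": [0,0,0.94]},{"linear": [0.002,0.002,0],"twist": [0,0,0.94]},{"linear": [0.002,0.002,0.1],"twist": [0,0,0.94]},{"linear": [0.002,0.002,0.2],"twist": [0,0,0.94]},{"linear": [0.002,0.002,0.27],"twist": [0,0,0.94]},{"linear": [0.002,0.002,0.3],"twist": [0,0,0.94]},{"linear": [0.002,0.002,0.3],"twist": [0,0,0.94]}]}}

```text
time: 36.1
eef_pos: [0.5484, 0.0673, 0.0923]
eef_rot: [3.134, 0.22, -0.003]
wrist_force: [0.6, 1.0, 1.0]
finger_gap: 0.042
grip_force: 0.0
```

Request:
{"fn": "move_arm", "kwargs": {"motion": [{"linear": [0,0,0],"twist": [0,0,0]},{"linear": [0,0,0],"twist": [0,0,0]},{"linear": [0,0,0],"twist": [0,0,0]},{"linear": [0,0,0],"twist": [0,0,0]},{"linear": [0,0,0],"twist": [0,0,0]}], "fingers": -1}}

```text
time: 36.6
eef_pos: [0.5491, 0.067, 0.0937]
eef_rot: [3.133, 0.215, 0.002]
wrist_force: [-0.0, -4.8, 3.7]
finger_gap: 0.0141
grip_force: 10.0
```

Request:
{"fn": "move_arm", "kwargs": {"motion": [{"linear": [0,0,0],"twist": [0,0,-0.15]},{"linear": [0,0,0],"twist": [0,0,-0.3]},{"linear": [0,0,0],"twist": [0,0,-0.45]},{"linear": [0,0,0],"twist": [0,0,-0.6]},{"linear": [0,0,0],"twist": [0,0,-0.75]},{"linear": [0,0,0],"twist": [0,0,-0.92]},{"linear": [0,0,0],"twist": [0,0,-0.92]}]}}

```text
time: 37.3
eef_pos: [0.5491, 0.0671, 0.0937]
eef_rot: [2.854, 1.312, 0.001]
wrist_force: [-1.3, -4.1, 5.6]
finger_gap: 0.0138
grip_force: 10.0
```

Request:
{"fn": "move_arm", "kwargs": {"motion": [{"linear": [0,0,0],"twist": [0,0,-0.15]},{"linear": [0,0,0],"twist": [0,0,-0.3]},{"linear": [0,0,0],"twist": [0,0,-0.45]},{"linear": [0,0,0],"twist": [0,0,-0.6]},{"linear": [0,0,0],"twist": [0,0,-0.75]},{"linear": [0,0,0],"twist": [0,0,-0.91]},{"linear": [0,0,0],"twist": [0,0,-0.91]}]}}

```text
time: 38.0
eef_pos: [0.549, 0.0671, 0.0937]
eef_rot: [2.216, 2.226, 0.0]
wrist_force: [-2.6, -3.7, 6.4]
finger_gap: 0.0141
grip_force: 10.0
```

Request:
{"fn": "move_arm", "kwargs": {"motion": [{"linear": [0,0,0],"twist": [0,0,0]},{"linear": [0,0,0],"twist": [0,0,0]},{"linear": [0,0,0],"twist": [0,0,0]}], "fingers": -0.1}}

```text
time: 38.3
eef_pos: [0.5487, 0.0674, 0.0928]
eef_rot: [-2.219, -2.224, 0.0]
wrist_force: [-0.1, 1.1, 0.4]
finger_gap: 0.0332
grip_force: 0.0
```

Request:
{"fn": "move_arm", "kwargs": {"motion": [{"linear": [0,0,-0.15],"twist": [0,0,0]},{"linear": [0,0,-0.3],"twist": [0,0,0]},{"linear": [0,-0.1,-0.45],"twist": [0,0,0]},{"linear": [-0.25,-0.15,-0.55],"twist": [0,0,0]},{"linear": [-0.25,-0.15,-0.55],"twist": [0,0,0]},{"linear": [-0.25,-0.15,-0.55],"twist": [0,0,0]},{"linear": [-0.25,-0.15,-0.55],"twist": [0,0,0]}]}}

```text
time: 39.0
eef_pos: [0.5041, -0.008, 0.258]
eef_rot: [2.22, 2.223, 0.001]
wrist_force: [-0.5, 0.3, -0.1]
finger_gap: 0.0417
grip_force: 0.0
```

```bash
python3 - <<'E'
from h import *
s=status.get_state();print(s['time'],s['eef_pos'])
im=snap('wrist','wrist16'); sc=snap('scene','scene16')
a=cv2.resize(im[0:315,150:420],None,fx=1.6,fy=1.6); b=cv2.resize(sc[210:340,290:450],None,fx=2.2,fy=2.2)
o=np.zeros((510,800,3),np.uint8); o[:a.shape[0],:a.shape[1]]=a; o[:b.shape[0],440:440+b.shape[1]]=b; cv2.imwrite('pics/c16.png',o[:,:,::-1])
E
```

```text
39.0 [ 0.50405309 -0.00803725  0.25802249]
```

View pics/c16.png

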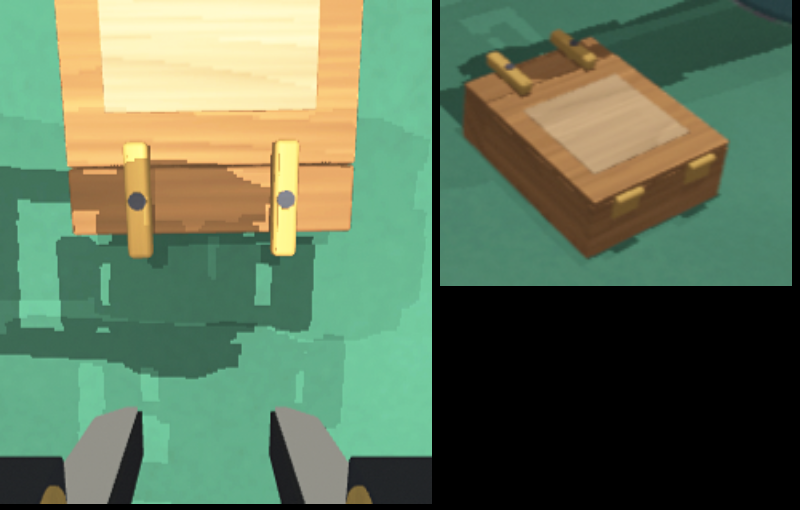

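Both bars, at (137,200) and (286,199), stand square across the edge of the shut lid, and the robot is clear.

```bash
python3 -c "
from plant import order
print(order.close_job())"
```

```text
the job is handed in; nothing more can be done
None
```

I threaded the three collars present (b, c and d; a was absent) onto the post, shut the lid, turned both turnbuttons square across its edge, and handed the job in at about 39 s; the interface returned no verdict.

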